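# Hang the marking jigs on the hook, largest first

### The arm

A 7-joint arm with a two-finger parallel gripper is mounted at the origin on the work surface. World frame = base frame: x ahead of the robot, y to its left, z up, the work surface at z = 0. Lengths are in m, angles in rad, forces in N, time in s.
With the tool pointing down it reaches from about 0.425 to 0.8 m from the base axis. Payload 8.3 kg.
Tool frame: the origin (TCP) lies at the very end of the fingers, on their centre line; the grasp point (between the pads) lies 19 mm behind it; z points along the fingers, y is the line along which they close (so a half turn about z gives the same grasp; the last joint's range is limited). The gripper opens to 85 mm and grips with 20 to 120 N. Pads are 22 mm wide; open, the fingers measure 114 mm over their backs; the gripper's body (76 mm by 85 mm) begins 54 mm behind the grasp point. The pads swing forward as they close: fully open they stand 13 mm farther back than shut.
Start: joints at [1.21, 0.383, 0.016, 1.37, -0.006, 1.388, -0.046], TCP at [0.183, -0.597, 0.231] pointing down, gripper open.
Joint ranges: [-2.95, 2.95], [-0.25, 2.06], [-1.52, 1.56], [0.18, 2.33], [-1.44, 4.58], [0.02, 2.06], [-3.01, 3.01]. Speed limits (rad/s): [2.39, 2.39, 3.01, 3.01, 3.14, 3.14, 3.14].

### API

Orientations are given as a unit quaternion [x, y, z, w].
In Python, from plant import arm, fingers, imaging, hand_in gives the robot as it stands. The module is installed in compiled form; this text tells all that it offers. Calls block until the motion is done:
- arm.move_ptp(position, orientation): joint-space move of the TCP to a pose.
- arm.move_l(position, ori=None, speed=0.15): straight line of the TCP; ori=None keeps the orientation; speed is the mean speed in m/s.
- arm.goto_joints(angles): joint-space move.
- fingers.move_gripper(opening, squeeze=None): finger opening in m; squeeze is the grip in N (None keeps the last); returns when the fingers have stopped.
- arm.dwell(seconds).
- arm.solve_ik(position, orientation): joint angles nearest the present ones, or None.
- imaging.snapshot(name): name is "scene" or "top" or "wrist"; returns a dict with "color" (400x640x3 uint8, red, green, blue), "camera_matrix" (3x3 intrinsics, pixels), "cam_to_world" (4x4, takes a point from camera to world coordinates). Camera axes: x right, y down, z forward; pixel columns grow to the right and rows downward; lengths in m; the calibration is good to about 2 mm. A picture is of the moment at which its call begins. There is no depth.
A pose or a line that the arm cannot do raises arm.IKError and nothing moves.
- hand_in(): hands the job in; it is judged then, once.
Readings, each from a call of its own:
- arm.current_time_s(): time.
- arm.current_joint_pos(): joint angles.
- arm.current_joint_velocities(): joint speeds.
- arm.current_joint_efforts(): joint torques, N m.
- arm.current_position(): TCP position.
- arm.current_tool_rot(): TCP orientation.
- arm.current_force(): force on the tool from outside, world axes, zero at the start.
- arm.current_wrist_torque(): the same for the moment, N m.
- arm.current_width(): finger opening in m.
- arm.current_grasp_force(): force on a finger pad.
Only numpy, scipy, OpenCV 4.12 (cv2) and the standard library are available. Lean on these libraries where they do the work, as an engineer would, in place of code of your own. Each camera call takes 0.05 s, during which the arm holds its last target. There are 200 camera calls.

### The job

Clear the wire rack: hang the three marking jigs by the slots in their grips on the stand's hook, the large one first, then the medium, then the small one in front, each let go before the next. Push each one fully home along the rod until you feel it come up solid, the first against the stop collar and the next against the grip behind it, and lower it gently until the rod carries it; never press on the hook or on a jig with more than 20 N, do not let a jig drop, and leave the other things on the bench where they are.

Things in the scene. Friction and masses are not known exactly. Their poses are not given: they have to be found in the camera images.
- jig_large: large marking jig, about 420 g: 6 mm aluminium plate 170 wide (y), 130 high (z), six round part nests and two dowels on its -x face; origin mid lower edge, x normal to the plate. A grey grip sits mid top edge, 30 thick (x), 26 wide (y), 118 to 190 above the lower edge; a slot 13 wide, 42 high (134 to 176) runs through it along x. Grasp its flat sides, 26 mm apart, from above.
- jig_medium: medium marking jig, about 280 g: 6 mm aluminium plate 126 wide (y), 102 high (z), four round part nests and two dowels on its -x face; origin mid lower edge, x normal to the plate. A grey grip sits mid top edge, 30 thick (x), 26 wide (y), 90 to 162 above the lower edge; a slot 13 wide, 42 high (106 to 148) runs through it along x. Grasp its flat sides, 26 mm apart, from above.
- jig_small: small marking jig, about 170 g: 6 mm aluminium plate 84 wide (y), 78 high (z), two round part nests on its -x face; origin mid lower edge, x normal to the plate. A grey grip sits mid top edge, 30 thick (x), 26 wide (y), 66 to 138 above the lower edge; a slot 13 wide, 42 high (82 to 124) runs through it along x. Grasp its flat sides, 26 mm apart, from above.
- rack: fixed wire rack: base plate 215 x 100 x 8 mm, three pairs of wire hoops (64 mm wide, 62 mm above the bench) at 75 mm pitch along its x. A jig stands on the base plate between each pair, its plate across x, with 2 mm play (may lean 2 degrees); which jig is where varies. Lift a jig 60 mm to clear the hoops. Origin mid underside.
- stand: fixed hook stand: upright slotted profile post, 20 mm wide (y), 255 mm high, on a foot plate (170 x 110 mm, 14 mm high with its bolts), with the hook clamped to its front. Origin on the bench straight below the front face of the hook's stop collar (the rod's root), which is 21 mm across; the rod runs from there along this frame's -x. See hook_foot for the hook.
- hook_foot (a point): point on the bench 125 mm in front of the stand's origin, under the rod's end, axes as the stand's. Round rigid 10 mm steel rod, level, straight for 112 mm from the collar, then its axis rises 14 mm over a last 10 mm (top of the end 19 mm above the rod's axis, foremost point 127 mm from the collar). The clamp's height is not told: rod axis 223 to 237 mm above the bench; feel for it, or look.
- jig_large_roof (a point): middle of the roof of the large jig's slot (176 mm above its lower edge), axes as the jig's; the jig hangs with this point on top of the rod (5 mm above its axis) and is home 15 mm in front of the collar. Contacts are hard: with a force stop approach at under 10 mm/s.
- jig_medium_roof (a point): the same for the medium jig (148 mm above its lower edge); home 45 mm in front of the collar
- jig_small_roof (a point): the same for the small jig (124 mm above its lower edge); home 75 mm in front of the collar
- caliper: bystander: digital caliper lying flat, 210 mm long, 16 mm high, origin underneath its middle
- screwdriver: bystander: screwdriver lying flat, 180 mm long, under 35 mm high
- tape_roll: bystander: roll of clear tape, 80 mm across, 24 mm high, origin under its middle
- v_block: bystander: steel V-block, 60 x 40 x 36 mm, origin under its middle
- sleeve: bystander: turned brass workpiece, 38 mm across, 42 mm high, origin under its middle
- focus_gauge: bystander: aluminium focus-height gauge, foot 50 x 50 mm, 50 mm high, origin under its middle
- cleaner: bystander: white bottle, 56 mm across, 140 mm high, at the back of the bench, origin under its middle

How it is judged:
By the outcome, as a careful person would: the job done as asked, in the order asked, and still so for the second after the job is handed in, with the robot touching nothing.
It also fails if it takes over 72 s, if anything falls off the work surface, if the arm or the gripper's body presses on something with over 40 N, if the wrist force passes 120 N, or if a joint passes its speed limit or range.

## Working session

There is one attempt and no reset: what is moved stays moved. The work goes in short steps, each a Python script; the robot and the scene stay as the last script left them, time stands still between calls to the robot, and variables do not carry over. Pictures are saved under pics/ and viewed, at most 10 in all, crops included, and the job is handed in when it is done.

```bash
mkdir -p pics; python3 - <<'E'
from plant import arm, fingers, imaging
import cv2, numpy as np
for n in ["scene","top"]:
    s=imaging.snapshot(n); cv2.imwrite(f"pics/{n}0.png",s["color"][:,:,::-1])
    np.savez(f"pics/{n}0.npz",**s)
    print(n,s["camera_matrix"].round(1).tolist(),s["cam_to_world"].round(4).tolist())
print(arm.current_time_s(),arm.current_position(),arm.current_tool_rot(),arm.current_force())
E
```

```text
scene [[447.9, 0.0, 317.9], [0.0, 447.9, 204.2], [0.0, 0.0, 1.0]] [[0.5541, 0.476, -0.6829, 1.333], [0.8324, -0.3138, 0.4567, -0.528], [0.0031, -0.8215, -0.5702, 0.8065], [0.0, 0.0, 0.0, 1.0]]
top [[448.9, 0.0, 314.2], [0.0, 448.9, 203.8], [0.0, 0.0, 1.0]] [[-0.0081, -0.9953, 0.0961, 0.4217], [-0.9997, 0.0102, 0.0214, -0.0169], [-0.0223, -0.0959, -0.9951, 1.5053], [0.0, 0.0, 0.0, 1.0]]
0.1 [ 0.18328603 -0.59705942  0.23039869] [ 9.88932985e-01  1.48360429e-01 -1.37180748e-04 -8.46401027e-04] [-1.03514703  0.04895392  0.43355755]
```

View pics/scene0.png

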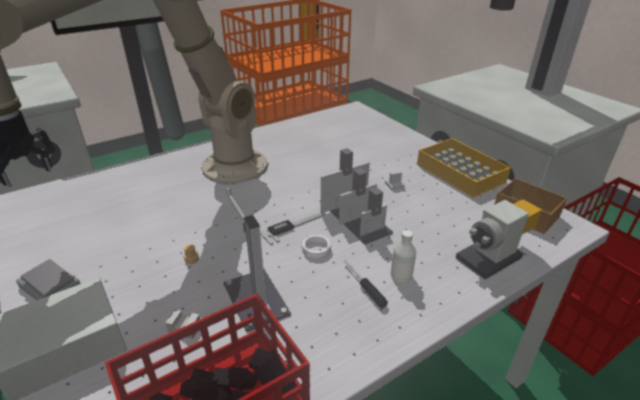

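View pics/top0.png

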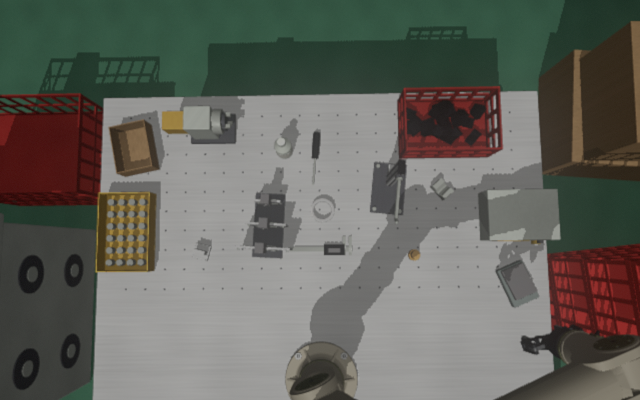

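The scene view shows the rack at about (355,205), with the large jig nearest the robot. The stand's post is at (252,255). In the top view the rack is at (268,224), with grips at (265,197), (263,222) and (260,248). The rod runs from about (397,170) to (397,218), toward the robot.

```bash
python3 - <<'E'
import cv2
a=cv2.imread("pics/top0.png"); s=cv2.imread("pics/scene0.png")
l=cv2.resize(a[180:270,240:300],None,fx=6,fy=6,interpolation=cv2.INTER_CUBIC)
r=cv2.resize(a[150:230,360:420],None,fx=6,fy=6,interpolation=cv2.INTER_CUBIC)
cv2.imwrite("pics/topc.png",cv2.hconcat([l,cv2.copyMakeBorder(r,0,60,0,0,0)]))
l=cv2.resize(s[140:250,310:400],None,fx=4.4,fy=4.4,interpolation=cv2.INTER_CUBIC)
r=cv2.resize(s[180:290,220:310],None,fx=4.4,fy=4.4,interpolation=cv2.INTER_CUBIC)
cv2.imwrite("pics/scenec.png",cv2.hconcat([l,r]))
E
```

```text
(no output)
```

View pics/topc.png

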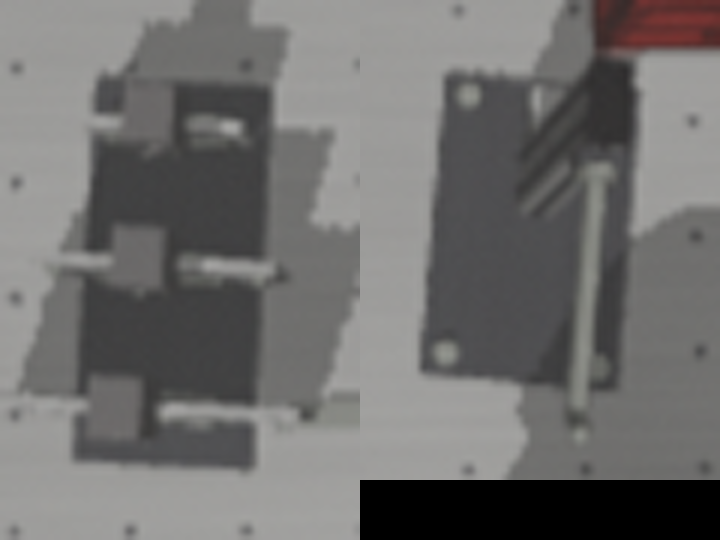

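View pics/scenec.png

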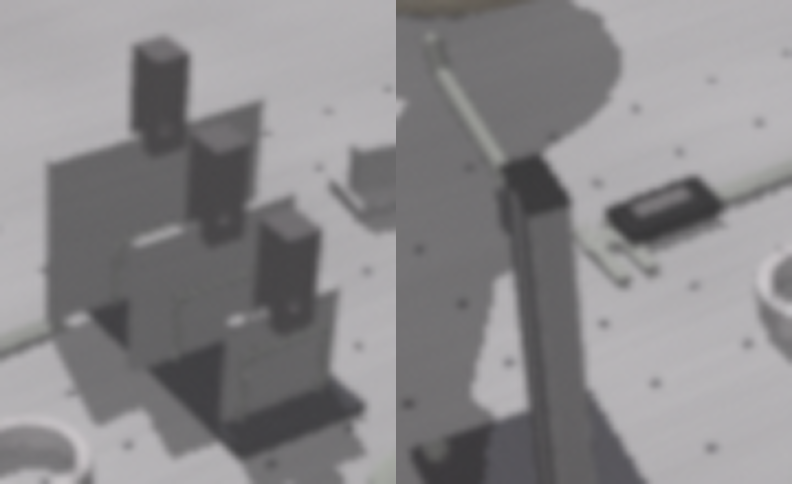

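The crops show the large jig nearest the robot, then medium, then small. Grip tops in the top view are at about (259,248), (263,223) and (265,198). The rod root is at (400,177) and its tip at (397,222). No nests are visible from the +x side, so the nests face the robot.

```bash
cat > h.py <<'E'
from plant import arm, fingers, imaging, hand_in
import cv2, numpy as np, time
from scipy.spatial.transform import Rotation as R
def ray(s,u,v):
    M=s["cam_to_world"]; d=M[:3,:3]@np.linalg.solve(s["camera_matrix"],[u,v,1.]); return M[:3,3],d
def plane(s,u,v,z):
    o,d=ray(s,u,v); return o+d*(z-o[2])/d[2]
def tri(s1,p1,s2,p2):
    (a,d),(b,e)=ray(s1,*p1),ray(s2,*p2)
    t=np.linalg.lstsq(np.c_[d,-e],b-a,rcond=None)[0]
    p,q=a+d*t[0],b+e*t[1]; return (p+q)/2,np.linalg.norm(p-q)
def proj(s,p):
    M=np.linalg.inv(s["cam_to_world"]); c=s["camera_matrix"]@(M[:3,:3]@p+M[:3,3]); return c[:2]/c[2]
def down(yaw): # tool z down, tool y along world -y... half-turn free
    return (R.from_euler('z',yaw)*R.from_euler('x',np.pi)).as_quat()
E
python3 - <<'E'
from h import *
t=dict(np.load("pics/top0.npz")); s=dict(np.load("pics/scene0.npz"))
for n,u,z in [("small",(264.8,198.3),.146),("med",(263,222.7),.170),("large",(259.3,247.8),.198)]:
    print(n,plane(t,*u,z).round(4))
S=lambda x,y:(310+x/4.4,140+y/4.4)
for n,u,z in [("small",S(292,222),.146),("med",S(221,137),.170),("large",S(162,50),.198)]: print(n,plane(s,*u,z).round(4))
T=lambda x,y:(240+x/6,180+y/6)
c=[plane(t,*T(*q),.008) for q in [(97,75),(273,85),(75,460),(255,468)]]
print("rack",np.mean(c,0).round(4),np.array(c).round(4).tolist())
U=lambda x,y:(360+(x-360)/6,150+y/6)
V=lambda x,y:(220+(x-396)/4.4,180+y/4.4)
print("tip",tri(t,U(580,434),s,V(430,38)),"rod low end",tri(t,U(579,405),s,V(443,72)))
for z in (.223,.230,.237): print(z,plane(t,*U(600,165),z),plane(t,*U(579,400),z))
print("foot",[plane(t,*U(*q),.008).round(4).tolist() for q in [(447,75),(423,373),(618,388)]])
print(R.from_quat(arm.current_tool_rot()).as_matrix().round(3))
for p,y in [((.6,-.2,.25),0),((.6,-.2,.25),np.pi),((.5,.13,.25),0),((.7,.13,.25),0),((.5,.13,.25),np.pi)]:
    q=arm.solve_ik(p,down(y)); print(p,y,None if q is None else np.round(q,2))
E
```

```text
small [0.5715 0.1632 0.146 ]
med [0.4957 0.1652 0.17  ]
large [0.4212 0.172  0.198 ]
small [0.5746 0.1696 0.146 ]
med [0.5008 0.1703 0.17  ]
large [0.4282 0.1764 0.198 ]
rack [0.4964 0.1667 0.008 ] [[0.6067, 0.2107, 0.008], [0.6, 0.1117, 0.008], [0.392, 0.222, 0.008], [0.3868, 0.1221, 0.008]]
tip (array([ 0.48998358, -0.21830386,  0.24375832]), np.float64(0.00423824297614181)) rod low end (array([ 0.50462251, -0.21971833,  0.23091307]), np.float64(0.005418271640851688))
0.223 [ 0.61905529 -0.23645294  0.223     ] [ 0.5063922  -0.22354328  0.223     ]
0.23 [ 0.61797769 -0.23525433  0.23      ] [ 0.50592964 -0.22241515  0.23      ]
0.237 [ 0.6169001  -0.23405573  0.237     ] [ 0.50546708 -0.22128702  0.237     ]
foot [[0.7042, -0.189, 0.008], [0.5365, -0.1722, 0.008], [0.5271, -0.2799, 0.008]]
[[ 0.956  0.293 -0.001]
 [ 0.293 -0.956  0.002]
 [-0.    -0.002 -1.   ]]
(0.6, -0.2, 0.25) 0 [ 0.49  0.41 -0.31  1.3   0.13  1.44 -1.39]
(0.6, -0.2, 0.25) 3.141592653589793 [ 0.7   0.46 -0.63  1.29  0.27  1.47  1.66]
(0.5, 0.13, 0.25) 0 [ 0.56  0.29 -1.06  1.6   0.25  1.4  -2.09]
(0.7, 0.13, 0.25) 0 [ 0.19  0.71 -0.83  1.01  0.5   1.61 -2.06]
(0.5, 0.13, 0.25) 3.141592653589793 [ 0.51  0.26 -0.99  1.6   0.22  1.4   1.08]
```

```bash
python3 - <<'E'
from h import *
yaw=-0.107
d=np.array([np.cos(yaw),np.sin(yaw),0])
tip=np.array([.506,-.2224,0])+d*.03
t0=arm.current_time_s()
arm.move_ptp(tip+[0,0,.31],down(np.pi+yaw)); print(arm.current_time_s()-t0)
fingers.move_gripper(0.0,20)
print(arm.current_time_s()-t0, arm.current_width(),arm.current_position(),arm.current_force())
s=imaging.snapshot("wrist"); cv2.imwrite("pics/w1.png",s["color"][:,:,::-1]); np.savez("pics/w1.npz",**s)
Rt=R.from_quat(arm.current_tool_rot()).as_matrix()
print(s["camera_matrix"].round(1).tolist(),(Rt.T@(s["cam_to_world"][:3,3]-arm.current_position())).round(3),(Rt.T@s["cam_to_world"][:3,:3]).round(3))
E
```

```text
1.875
2.6416999999999997 -0.00037574422687889454 [ 0.53583759 -0.22555725  0.31001155] [ 0.2827675  -0.14700733  0.47537801]
[[290.5, 0.0, 320.8], [0.0, 290.5, 200.0], [0.0, 0.0, 1.0]] [ 0.071  0.    -0.143] [[ 0.001 -0.962 -0.275]
 [ 1.     0.001  0.001]
 [-0.    -0.275  0.962]]
```

View pics/w1.png

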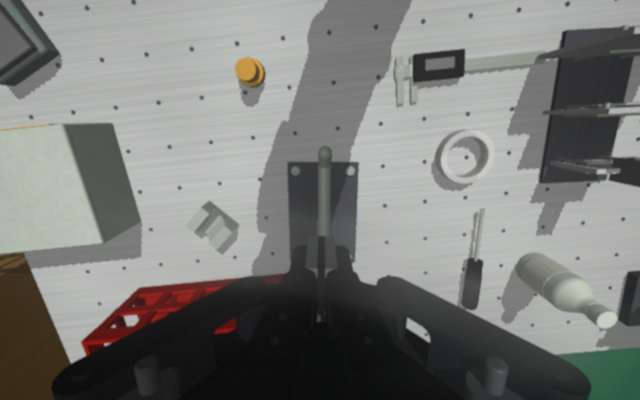

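The wrist view shows the rod from its tip at (325,155) down to (322,235), where the fingers hide it. It is nearly centred under the closed fingers, so I can feel for it now.

```bash
cat >> h.py <<'E'
def touch(dirn,dist,thr=2.5,step=.0005,speed=.008,verbose=False):
    """creep along dirn until the force change along it passes thr; returns position at contact or None"""
    dirn=np.asarray(dirn,float); f0=np.mean([arm.current_force() for _ in range(3)],0); p0=np.array(arm.current_position())
    n=int(np.ceil(dist/step))
    for i in range(1,n+1):
        arm.move_l(p0+dirn*step*i,speed=speed)
        f=(arm.current_force()-f0)@dirn
        if verbose and i%4==0: print(i,round(f,2))
        if -f>thr: return np.array(arm.current_position()),f
    return None,f
E
python3 - <<'E'
from h import *
s=dict(np.load("pics/w1.npz")); g=cv2.cvtColor(s["color"],cv2.COLOR_RGB2GRAY)
for v in (170,190,210,230):print(v,g[v,310:336].tolist())
yaw=-0.107
t0=arm.current_time_s()
p=np.array(arm.current_position())
arm.move_l([p[0],p[1],.250],speed=.1); print("t",arm.current_time_s()-t0)
print([np.round(arm.current_force(),2).tolist() for _ in range(2)])
r=touch([0,0,-1],.024); print(r,"t",arm.current_time_s()-t0)
p=np.array(arm.current_position()); arm.move_l(p+[0,0,.004],speed=.05)
print("t",arm.current_time_s()-t0, arm.current_force())
E
```

```text
170 [57, 56, 57, 58, 58, 58, 57, 63, 79, 93, 99, 105, 112, 117, 112, 106, 101, 96, 91, 85, 72, 61, 57, 55, 57, 57]
190 [56, 55, 56, 57, 58, 56, 54, 61, 79, 91, 99, 105, 111, 115, 112, 105, 100, 94, 90, 81, 70, 59, 56, 55, 55, 55]
210 [60, 62, 61, 63, 62, 62, 60, 66, 81, 94, 99, 105, 109, 112, 110, 104, 99, 94, 90, 81, 70, 62, 60, 60, 64, 72]
230 [69, 70, 69, 69, 69, 70, 76, 82, 89, 95, 100, 104, 109, 110, 109, 104, 101, 97, 90, 85, 81, 82, 85, 86, 88, 87]
t 0.75
[[-0.27, 0.26, -0.26], [-0.27, 0.26, -0.26]]
(array([ 0.53626769, -0.22559599,  0.23310953]), np.float64(-4.685174510279596)) t 9.75
t 10.0 [-0.75932537 -0.03594929 -0.81247136]
```

```bash
python3 - <<'E'
from h import *
s=dict(np.load("pics/w1.npz")); yaw=-.107
a=plane(s,324.2,172,.228);b=plane(s,323.8,215,.228); print("rod",a,b,"yaw",np.arctan2(*(b-a)[1::-1]))
tp=plane(s,324.5,147,.242);print("tip",tp)
d=np.array([np.cos(yaw),np.sin(yaw),0]); n=np.array([-d[1],d[0],0])
c=a+d*.02; c[2]=.2235
print("station",c)
t0=arm.current_time_s(); out=[]
for sg in (1,-1):
    q=c+sg*n*.0225
    arm.move_l([*q[:2],.2375],speed=.12); arm.move_l(q,speed=.1)
    r,f=touch(-sg*n,.007,step=.001,speed=.01,thr=1.5); print(sg,r,f)
    if r is None: print("no contact"); break
    out.append(r+sg*n*0); p=np.array(arm.current_position())
    arm.move_l(p+sg*n*.002,speed=.1);arm.move_l([*(p+sg*n*.002)[:2],.2375],speed=.1)
    print("t",arm.current_time_s()-t0)
if len(out)==2:
    m=(out[0]+out[1])/2; print("mid",m,"gap",(out[0]-out[1])@n, "vision err",(m-a)@n)
print(arm.current_time_s())
E
```

```text
rod [ 0.50648168 -0.2194985   0.228     ] [ 0.54177054 -0.22346368  0.228     ] yaw -0.11189403844358567
tip [ 0.48588849 -0.21732266  0.242     ]
station [ 0.5263673  -0.22163442  0.2235    ]
1 [ 0.52759284 -0.20555557  0.22255815] -4.846612939100702
t 3.0665999999999993
-1 [ 0.52412484 -0.2380039   0.22282495] -4.874239354799542
t 6.016599999999999
mid [ 0.52585884 -0.22177973  0.22269155] gap 0.032633130445675035 vision err -0.00019878218242080537
18.8083
```

The wrist vision agrees with the felt rod to 0.2 mm. Next I go to the large jig.

```bash
python3 - <<'E'
from h import *
p=np.array(arm.current_position()); arm.move_l([p[0],p[1],.29],speed=.25)
arm.move_ptp([.4245,.173,.255],down(np.pi-.053)); print(arm.current_time_s())
fingers.move_gripper(.06,50)
s=imaging.snapshot("wrist"); cv2.imwrite("pics/w2.png",s["color"][:,:,::-1]); np.savez("pics/w2.npz",**s)
print(arm.current_time_s(),arm.current_position(),arm.current_force())
E
```

```text
20.7333
21.3833 [0.42447556 0.1730367  0.25500397] [-0.17828384  0.42251509 -0.35970744]
```

View pics/w2.png

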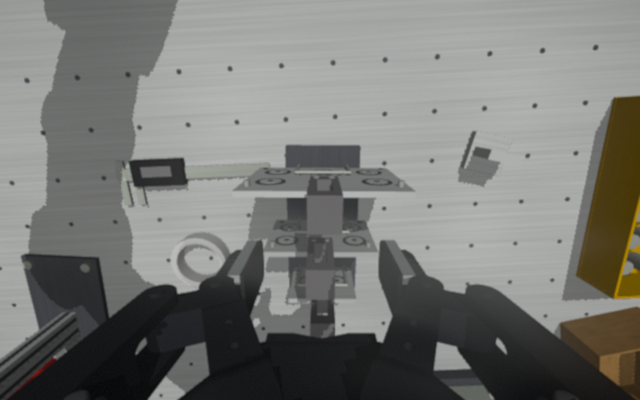

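The wrist view shows the large grip centred between the fingers at u 306–342, with its top at about v 195–237. The nests face the robot.

```bash
python3 - <<'E'
from h import *
s=dict(np.load("pics/w2.npz")); g=cv2.cvtColor(s["color"],cv2.COLOR_RGB2GRAY)
print([(v,int(g[v,312:316].mean()),int(g[v,330:334].mean())) for v in range(170,330,3)])
for z,n in [(.198,"L"),(.170,"M"),(.146,"S")]:
    x0={"L":.4245,"M":.499,"S":.573}[n]
    for e in (-.015,.015): print(n,x0+e,proj(s,np.array([x0+e,.172,z])))
for v in (195,237): print(v,plane(s,306,v,.198),plane(s,342,v,.198))
c=cv2.resize(g[165:330,270:380],None,fx=4,fy=3.6); cv2.imwrite("pics/w2c.png",c)
E
```

```text
[(170, 123, 121), (173, 125, 125), (176, 102, 113), (179, 72, 83), (182, 69, 81), (185, 69, 69), (188, 69, 62), (191, 68, 67), (194, 73, 72), (197, 105, 105), (200, 104, 104), (203, 105, 104), (206, 104, 104), (209, 104, 104), (212, 105, 104), (215, 105, 105), (218, 105, 105), (221, 105, 105), (224, 104, 105), (227, 105, 105), (230, 104, 105), (233, 102, 105), (236, 79, 112), (239, 75, 93), (242, 68, 89), (245, 70, 88), (248, 70, 86), (251, 70, 85), (254, 75, 88), (257, 79, 81), (260, 83, 78), (263, 78, 78), (266, 77, 78), (269, 85, 83), (272, 103, 104), (275, 104, 103), (278, 104, 95), (281, 103, 94), (284, 103, 88), (287, 103, 83), (290, 102, 80), (293, 102, 80), (296, 102, 79), (299, 85, 78), (302, 62, 73), (305, 56, 61), (308, 50, 58), (311, 47, 54), (314, 46, 50), (317, 44, 48), (320, 43, 46), (323, 53, 67), (326, 66, 98), (329, 66, 90)]
L 0.4095 [317.80589519 198.98878767]
L 0.4395 [320.01914167 237.85041569]
M 0.484 [322.76395677 271.99925829]
M 0.514 [324.4232902 301.5746609]
S 0.5579999999999999 [326.21481458 324.34833592]
S 0.588 [327.54641343 348.32840287]
195 [0.40612194 0.16378029 0.198     ] [0.40745263 0.18933745 0.198     ]
237 [0.43827888 0.16165709 0.198     ] [0.43966823 0.18830973 0.198     ]
```

View pics/w2c.png

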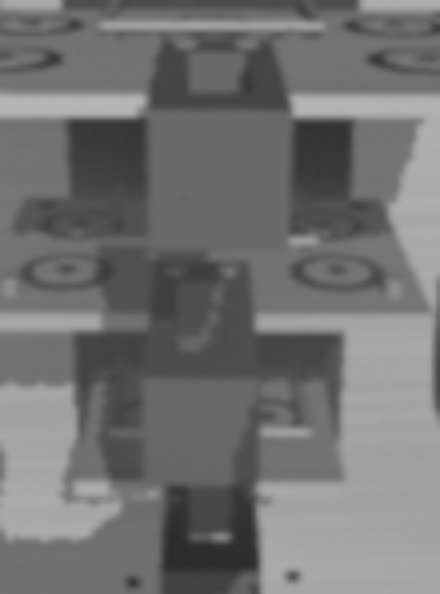

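```bash
cat >> h.py <<'E'
YAW=-.110; D=np.array([np.cos(YAW),np.sin(YAW),0]); N=np.array([-D[1],D[0],0])
M0=np.array([.52586,-.22178,0]); COLLAR=M0+D*((.612-M0[0])/D[0])   # collar face estimate
def at(s,z,lat=0): q=COLLAR-D*s+N*lat; return np.array([q[0],q[1],z])
def F(): f=np.mean([arm.current_force() for _ in range(2)],0); return np.array([f@D,f@N,f[2]])
def T(msg): print(msg,"t=%.2f"%arm.current_time_s(),"F(d,n,z)",F().round(2),"w %.4f"%arm.current_width())
def creep(p0,dirn,dist,step,thr,f0):
    """step from commanded p0 along dirn until the resisting force change exceeds thr; returns commanded distance"""
    dirn=np.asarray(dirn,float)
    for i in range(1,int(round(dist/step))+1):
        arm.move_l(p0+dirn*step*i,speed=.0095)
        f=(np.array(arm.current_force())-f0)@dirn
        if -f>thr: return i*step,f
    return None,f
def grab(xy,ztcp,hover=None,lift=.075):
    if hover is not None: arm.move_ptp([*xy,hover],down(np.pi-.053)); 
    arm.move_l([*xy,ztcp],speed=.12); fingers.move_gripper(.02,60); T("gripped")
    arm.move_l([*xy,ztcp+lift],speed=.15); T("lifted")
E
python3 - <<'E'
from h import *
print(COLLAR)
grab((.4215,.1755),.164)
arm.move_l(at(.152,.2375),down(np.pi+YAW),speed=.25); T("at tip")
f0=np.array(arm.current_force()); 
print(creep(at(.152,.236),D,.021,.003,3,f0)); T("entry")
s=imaging.snapshot("wrist"); cv2.imwrite("pics/w3.png",s["color"][:,:,::-1])
E
```

```text
[ 0.612     -0.2312938  0.       ]
gripped t=22.69 F(d,n,z) [0.41 0.63 4.64] w 0.0251
lifted t=23.34 F(d,n,z) [ 0.05 -0.28 -3.79] w 0.0255
at tip t=25.06 F(d,n,z) [-0.36 -0.63 -3.14] w 0.0255
(None, np.float64(-0.018464074948481242))
entry t=28.36 F(d,n,z) [-0.38 -0.33 -4.19] w 0.0251
```

View pics/w3.png

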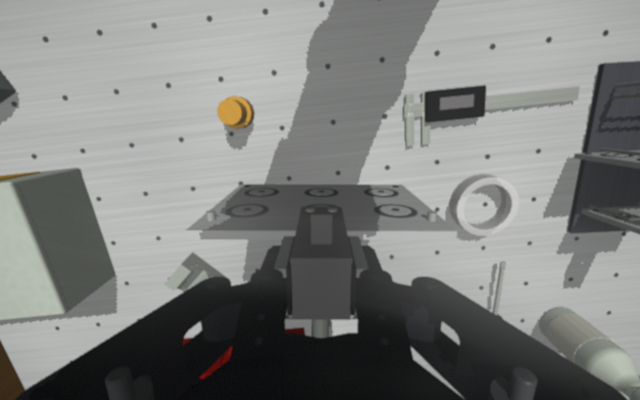

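The jig is gripped and upright. The rod shows behind the grip at (320,328), centred on it, so the tip is inside the slot.

```bash
cat >> h.py <<'E'
def slide_home(s_start,zc,home,lat=0):
    arm.move_l(at(.095,.236,lat),speed=.10); T("past tip")
    if s_start<.09: arm.move_l(at(s_start,zc,lat),speed=.08); T("near home")
    f0=np.array(arm.current_force()); t=arm.current_time_s()
    r,f=creep(at(s_start,zc,lat),D,.018,.001,2.5,f0); print("home at s=",None if r is None else s_start-r,f); T("home")
    return None if r is None else s_start-r
E
python3 - <<'E'
from h import *
print(slide_home(.022,.218,.015))
E
```

```text
past tip t=28.92 F(d,n,z) [-0.11  0.45 -3.87] w 0.0251
near home t=30.01 F(d,n,z) [-0.67 -0.5  -3.84] w 0.0252
home at s= 0.015 -4.006586761852029
home t=31.82 F(d,n,z) [-4.67 -0.02 -2.09] w 0.0248
0.015
```

```bash
cat >> h.py <<'E'
def lower(s,z0,fz_free,w,first=0,lat=0,dist=.009):
    """creep down till the rod carries weight w, then let go and back off upwards"""
    z=z0
    while z0-z<dist:
        z-=.0008; arm.move_l(at(s,z,lat),speed=.0095); fz=arm.current_force()[2]
        if fz-fz_free>w: break
    else: print("no seat!"); T("?"); return None
    print("seated at z",z); T("seated"); return z
def let_go(s,z,lat=0):
    fingers.move_gripper(.05); T("released"); arm.move_l(at(s,z+.075,lat),speed=.2); T("up")
E
python3 - <<'E'
from h import *
z=lower(.0153,.2165,-3.9,4.2)
E
```

```text
seated at z 0.21330000000000002
seated t=32.96 F(d,n,z) [-7.39 -0.05  1.07] w 0.0253
```

```bash
cat >> h.py <<'E'
def carry_in(s_start):
    arm.move_l(at(.150,.2365),down(np.pi+YAW),speed=.25); f0=F(); T("at tip")
    arm.move_l(at(.130,.236),speed=.06)
    if np.abs(F()-f0)[:2].max()>2.5: T("ENTRY CONTACT"); return None
    return slide_home(s_start,.218,None)
E
python3 - <<'E'
from h import *
let_go(.0153,.2133)
s=imaging.snapshot("scene"); cv2.imwrite("pics/s4.png",s["color"][:,:,::-1])
grab((.4968,.170),.136,hover=.22)
s=imaging.snapshot("wrist"); cv2.imwrite("pics/w4.png",s["color"][:,:,::-1])
if abs(arm.current_width()-.0255)<.002: print(carry_in(.0515))
E
```

```text
released t=33.32 F(d,n,z) [-0.34  0.35 -0.49] w 0.0498
up t=33.84 F(d,n,z) [ 0.2  -0.38 -0.21] w 0.0499
gripped t=36.62 F(d,n,z) [ 0.69 -1.44  2.98] w 0.0255
lifted t=37.27 F(d,n,z) [-0.36 -1.14 -2.01] w 0.0251
at tip t=39.02 F(d,n,z) [-0.46 -1.08 -2.66] w 0.0253
past tip t=40.00 F(d,n,z) [ 0.18 -0.38 -2.53] w 0.0254
near home t=40.74 F(d,n,z) [-0.5  -0.5  -1.83] w 0.0249
home at s= 0.0445 -4.9963571329037695
home t=42.55 F(d,n,z) [-5.5   0.56 -0.35] w 0.0255
0.0445
```

```bash
python3 - <<'E'
from h import *
z=lower(.0449,.2165,-2.4,3.2)
if z and abs(z-.2133)<.0026:
    let_go(.0449,z)
    s=imaging.snapshot("scene"); cv2.imwrite("pics/s5.png",cv2.resize(s["color"][150:310,190:420,::-1],None,fx=3.4,fy=3.4,interpolation=cv2.INTER_CUBIC))
E
```

```text
seated at z 0.2141
seated t=43.44 F(d,n,z) [-5.52  0.5   1.25] w 0.0255
released t=43.80 F(d,n,z) [ 0.45  0.09 -0.42] w 0.0499
up t=44.33 F(d,n,z) [-0.22  1.19 -0.68] w 0.0500
```

View pics/s5.png

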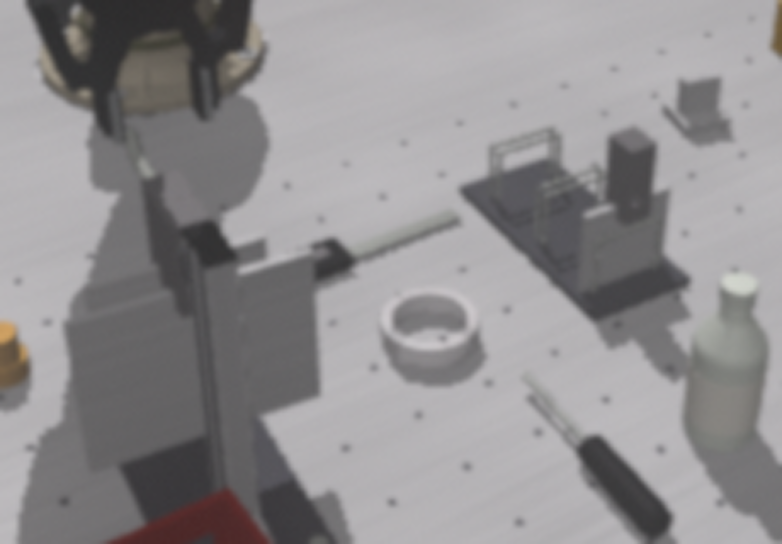

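Both jigs hang level, and the small one still stands in the rack. Next is the small one.

```bash
python3 - <<'E'
from h import *
grab((.572,.166),.112,hover=.20)
if abs(arm.current_width()-.0255)<.002: print(carry_in(.081))
E
```

```text
gripped t=47.08 F(d,n,z) [-0.31  0.29  4.73] w 0.0253
lifted t=47.73 F(d,n,z) [-0.37 -1.35 -1.97] w 0.0254
at tip t=49.48 F(d,n,z) [-0.08  0.37 -1.58] w 0.0252
past tip t=50.47 F(d,n,z) [ 0.09 -0.11 -1.3 ] w 0.0251
near home t=50.90 F(d,n,z) [-0.11  0.29 -1.47] w 0.0253
home at s= 0.074 -6.02615027111551
home t=52.71 F(d,n,z) [-6.13  0.21  1.51] w 0.0254
0.074
```

```bash
python3 - <<'E'
from h import *
arm.move_l(at(.0745,.2152),speed=.0095); T("low")
z=lower(.0745,.2152,-1.5,2.7,dist=.004)
E
```

```text
low t=53.16 F(d,n,z) [-3.93 -0.68 -0.44] w 0.0253
seated at z 0.2136
seated t=53.66 F(d,n,z) [-7.77 -0.05  3.69] w 0.0254
```

```bash
python3 - <<'E'
from h import *
let_go(.0745,.2136)
arm.move_l(at(.18,.36),speed=.25)
a=imaging.snapshot("scene")["color"][150:290,190:330,::-1]; b=imaging.snapshot("wrist")["color"][100:400,150:450,::-1]
print(arm.current_time_s())
cv2.imwrite("pics/f.png",cv2.hconcat([cv2.resize(a,(400,400)),cv2.resize(b,(400,400))]))
E
```

```text
released t=54.02 F(d,n,z) [ 0.39 -0.24 -0.43] w 0.0501
up t=54.54 F(d,n,z) [-0.64 -0.58 -0.93] w 0.0498
55.3
```

View pics/f.png

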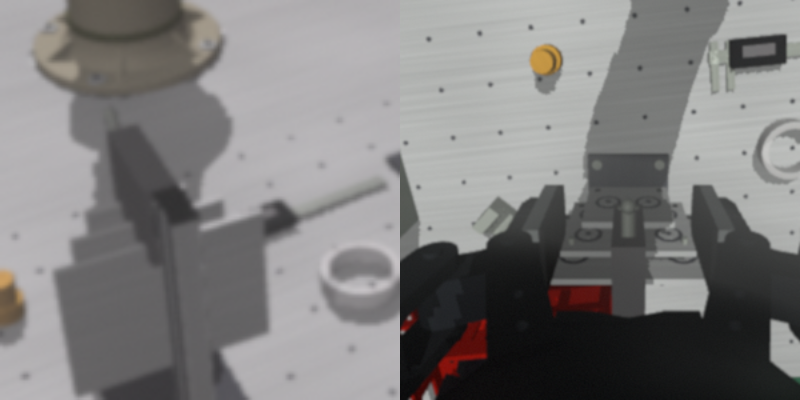

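All three jigs hang in a row with their grips touching, and the robot is clear of them.

```bash
python3 -c "
from plant import hand_in
print(hand_in())"
```

```text
the job is handed in; nothing more can be done
None
```

The large, medium and small jigs hang in that order on the hook, each felt solid, lowered until the rod carried it and then released; the highest force I read was under 8 N, and I handed in just after 55.3 s of robot time.

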